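# Hold the stirrer's belt tensioner back

### The arm

A 6-joint arm with a two-finger parallel gripper is mounted at the origin on a cart in front of the work surface, level with it; the furniture and walls round the work are solid. World frame = base frame: x ahead of the robot, y to its left, z up, the work surface at z = 0. Lengths are in m, angles in rad, forces in N, time in s.
With the tool pointing down it reaches from about 0.35 to 0.975 m from the base axis. Payload 4.9 kg.
Tool frame: the origin (TCP) lies at the very end of the fingers, on their centre line; the grasp point (between the pads) lies 19 mm behind it; z points along the fingers, y is the line along which they close (so a half turn about z gives the same grasp; the last joint's range is limited). The gripper opens to 85 mm and grips with 20 to 120 N. Pads are 22 mm wide; open, the fingers measure 114 mm over their backs; the gripper's body (76 mm by 85 mm) begins 54 mm behind the grasp point. The pads swing forward as they close: fully open they stand 13 mm farther back than shut.
Start: joints at [-1.276, 0.053, 1.613, -0, 1.476, -0.119], TCP at [0.251, -0.572, 0.231] pointing down, gripper open.
Joint ranges: [-3.01, 3.01], [-1.01, 2.22], [0.06, 2.58], [-1.02, 4.17], [0.09, 2.62], [-3.14, 3.14]. Speed limits (rad/s): [2.57, 2.57, 3.14, 3.14, 3.14, 3.14].

### API

Orientations are given as a unit quaternion [w, x, y, z].
In Python, from plant import manip gives the robot as it stands.
- The arm moves only by the tool play_rows, never from a script. Its argument "series" is a list that holds one entry, the list of rows, each a list of 7 numbers: the shift along the world's x, y, z in m, then the turn, a rotation vector about the world's x, y, z in degrees, then the opening, from 0 (shut) to 1 (fully open). In form: [[[dx, dy, dz, rx, ry, rz, grip], ...]]. A call has 1 to 10 rows; each row shifts and turns the commanded pose from where the row before left it; what a row does not reach is not made up. A row lasts 1/10 s, in which the tool goes at most 50 mm and 8.59 degrees, less where a joint would pass 70% of its speed; a pose out of reach is approached as far as the arm can. A call with a gripper value outside its range is refused whole. The fingers move at their own pace and stop on an object; the grip force is fixed at half the most. Time passes only in rows, so rows that do not move let the fingers close. It gives the time, the measured TCP pose, the force, the opening and the grip force at its end, in the units of the state.
- manip.state(): the state, without advancing time (a new reading comes with each control period).
- manip.grab_frame(name): name is "scene" or "top" or "wrist"; returns a dict with "frame" (420x560x3 uint8, blue, green, red), "mtx" (3x3 intrinsics, pixels), "R" (3x3) and "t" (3): a world point X has camera coordinates R X + t. Camera axes: x right, y down, z forward; pixel columns grow to the right and rows downward; lengths in m; the calibration is good to about 2 mm. The wrist camera is an equidistant fisheye: a pixel r from the principal point sees the ray r / f radians off the axis. A picture is of the moment at which its call begins. There is no depth.
- manip.job_done(): hands the job in; it is judged then, once.
The state is a dict: "time": time; "joint_pos": joint angles; "joint_vel": joint speeds; "joint_efforts": joint torques, N m; "tool_pos": TCP position; "tool_rot": TCP orientation; "contact_force": force on the tool from outside, world axes, zero at the start; "ft_torque": the same for the moment, N m; "gripper_width": opening from 0.0 (shut) to 1.0 (fully open); "grasp_force": force on a finger pad.
Only numpy, scipy, OpenCV 4.12 (cv2) and the standard library are available. Lean on these libraries where they do the work, as an engineer would, in place of code of your own. Each camera call takes 0.05 s, during which the arm holds its last target. There are 200 camera calls.

### The job

The stirrer needs a new drive belt. Raise its stiff lid to just past upright, about 100 degrees from shut, and leave it standing there by itself (no further back, a glass bottle stands behind it); then swing the sprung belt tensioner towards the front of the stirrer by its red knob until the arm is against its outer stop, and keep holding it there so that I can slip the belt on: finish while holding it. Leave the beaker, dish and vial alone.

Things in the scene. Friction and masses are not known exactly. Their poses are not given: they have to be found in the camera images.
- stirrer: Pale grey magnetic stirrer, fixed, 108 deep (x), 180 wide (y), 86 mm high with lid shut. Origin: centre of underside; -x is its front (black speed knobs), roughly towards the robot; z up. Base 45 mm high; its top is an open deck carrying two magnet pulleys (radius 22, top 72 mm above the bench) at x 20, y +-62, a motor pulley (radius 8, top 60) at x 40, y 0, and the tensioner. No belt is fitted.
- stirrer_lid (a joint): Lid hinge, rad: 0 shut, grows as the lid's front rises, 1.57 upright, 1.745 is 100 degrees, end of travel 2.2. The lid is a pale grey pan 108 x 180 x 41 mm, open below, hinged at its lower back edge. The hinges are stiff: it stays at any angle where it is left; raising takes 3 to 6 N at the pull. It may start slightly ajar.
- lid_pull (a point): Point to take the lid by, in the dark grey flat pull in the middle of the lid's front wall (32 mm wide along y, 10 thick, 33 long): 19 mm out of the wall, 14 mm short of the free end, half-way through its thickness. Moves with the lid. Shut: 68 mm above the bench, 127 mm in front of the hinge line and 23 mm above it.
- lid_hinge (a point): Middle of the lid's hinge line, at the back of the stirrer 54 mm behind its centre, 45 mm above the bench; the hinge line runs along the stirrer's y. A glass bottle (86 mm across, 184 mm high) stands about 0.185 m behind the stirrer's centre; a lid laid back beyond about 115 degrees would meet it.
- tension_arm (a joint): Hinge of the sprung tensioner arm (upright axis), rad: 0 at rest, idler pressed in towards the motor pulley; grows anticlockwise seen from above as the knob swings to the stirrer's front; stopped at 0.80 by the outer stop (the black sleeved post nearer the front). The spring pushes it back to 0 always: 2 N at the knob at rest, 7 N at the stop.
- tension_knob (a point): Middle of the upright red ribbed knob at the free end of the tensioner arm: diameter 14 mm, from 60.5 to 80 mm above the bench; this point is 70.5 mm above the bench, 58 mm from the pivot, and moves with the arm. Below the knob: the steel arm (12 mm wide, 57.5 to 60.5 mm high) and the white idler roller (diameter 20 mm).
- tension_pivot (a point): Pivot axis of the tensioner arm, on the deck at x -33, y -46 mm in the stirrer's frame, 59 mm above the bench. At rest the arm points from here 50 degrees from the stirrer's +x towards its +y; at the stop 96 degrees.
- beaker: Glass beaker, 52 mm across, 70 mm high, on the bench behind and to the left of the stirrer; origin at the centre of its underside. Bystander.
- dish: Petri dish with lid, 90 mm across, 15 mm high, on the low wooden seed case (62 mm high) left of the stirrer; origin at the centre of its underside. Bystander.
- vial: Glass vial with black cap, 21 mm across, 45 mm high, on the seed case; origin at the centre of its underside. Bystander.

How it is judged:
By the outcome, as a careful person would: the job done as asked, in the order asked, and still so for the second after the job is handed in, while the arm keeps its last pose, push and grip.
It also fails if it takes over 51 s, if anything falls off the work surface, if the arm or the gripper's body presses on something with over 40 N, if the wrist force passes 120 N, or if a joint passes its speed limit or range.

## Working session

There is one attempt and no reset: what is moved stays moved. The work goes in short steps, Python scripts to look and compute and a tool call to move; the robot and the scene stay as the last step left them, time stands still between calls to the robot, and variables do not carry over. Pictures are saved under pics/ and viewed, at most 10 in all, crops included, and the job is handed in when it is done.

Besides the shell and the picture viewer there is one more tool, called after "Request:" in YAML: its name, and indented under it one key for each argument. play_rows: Moves the arm, as the interface text tells. Its arguments: {"type":"object","properties":{"series":{"type":"array"}},"required":["series"]}

```bash
mkdir -p pics
cat > h.py <<'E'
import numpy as np,cv2
from plant import manip
def grab(n,save):
    d=manip.grab_frame(n); cv2.imwrite('pics/'+save+'.png',d['frame']); np.savez('pics/'+save+'.npz',**d); return d
def ray(d,u,v,z):
    R=np.array(d['R']);t=np.array(d['t']).ravel();K=np.array(d['mtx'])
    c=-R.T@t; r=R.T@np.linalg.inv(K)@np.array([u,v,1.]); return c+r*(z-c[2])/r[2]
def proj(d,X):
    p=d['mtx']@(np.array(d['R'])@np.array(X)+np.array(d['t']).ravel()); return p[:2]/p[2]
E
python3 - <<'E'
from h import *
a=grab('scene','s1');b=grab('top','t1')
cv2.imwrite('pics/both.png',cv2.resize(np.vstack([a['frame'],b['frame']]),None,fx=.71,fy=.71))
for d in(a,b): print(np.round(-d['R'].T@np.ravel(d['t']),3),np.round(d['R'][2],2))
print(manip.state())
E
```

```text
[ 0.465 -1.195  0.569] [ 0.03  0.89 -0.46]
[ 0.332 -0.216  0.911] [ 0.19 -0.01 -0.98]
{'time': 0.1, 'joint_pos': array([-1.27601827e+00,  5.33101263e-02,  1.61414908e+00, -2.04441869e-05,
        1.47598528e+00, -1.19006840e-01]), 'joint_vel': array([-0.00011221, -0.00100015, -0.00379807,  0.00035746,  0.00065727,
        0.00049827]), 'joint_efforts': array([ 3.88805056e-04, -3.94899631e+01, -3.71366215e+01, -6.62229490e-05,
        3.84962172e-03, -1.74654659e-06]), 'tool_pos': array([ 0.25112683, -0.57172068,  0.23017854]), 'tool_rot': array([-9.21449993e-04,  9.78673371e-01,  2.05420485e-01, -9.14060453e-05]), 'contact_force': array([-0.27218835, -0.32785677, -0.68093053]), 'ft_torque': array([-0.01150274,  0.0366705 , -0.00151211]), 'grasp_force': 0.0, 'gripper_width': 1.002709375778924}
```

View pics/s1.png

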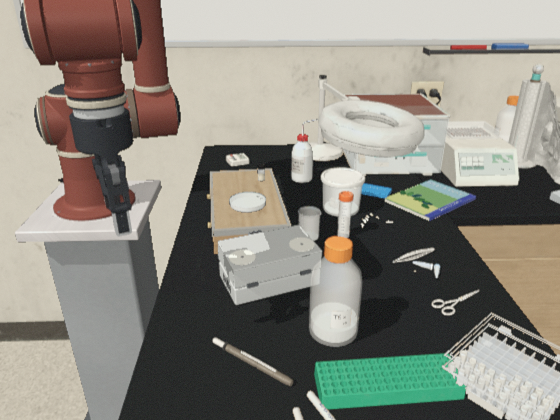

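View pics/t1.png

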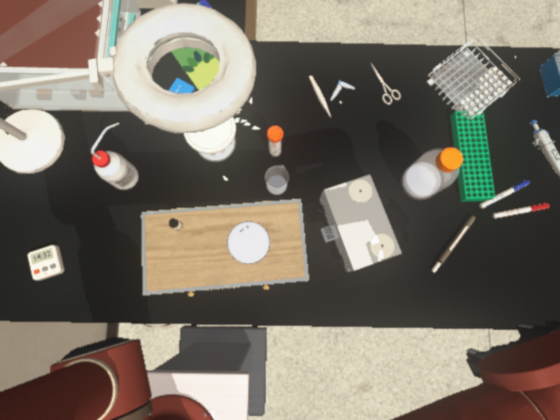

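Run:
```python
from h import *
a=np.load('pics/s1.npz');b=np.load('pics/t1.npz')
A=cv2.resize(a['frame'][215:315,200:360],None,fx=5,fy=5,interpolation=2)[:300*2]
B=cv2.resize(b['frame'][165:285,310:410],None,fx=5,fy=5,interpolation=2)
cv2.imwrite('pics/tc.png',B);cv2.imwrite('pics/sc.png',A)
for u,v,z in[(330,233,.07),(322,190,.086),(372,177,.086),(400,252,.086),(349,270,.086),(422,180,.09),(276,180,.035),(248,242,.075)]: print(u,v,ray(b,u,v,z).round(3))
```

```text
330 233 [ 0.447 -0.33   0.07 ]
322 190 [ 0.537 -0.311  0.086]
372 177 [ 0.568 -0.419  0.086]
400 252 [ 0.408 -0.473  0.086]
349 270 [ 0.369 -0.366  0.086]
422 180 [ 0.563 -0.525  0.09 ]
276 180 [ 0.571 -0.212  0.035]
248 242 [ 0.424 -0.156  0.075]
```

View pics/tc.png

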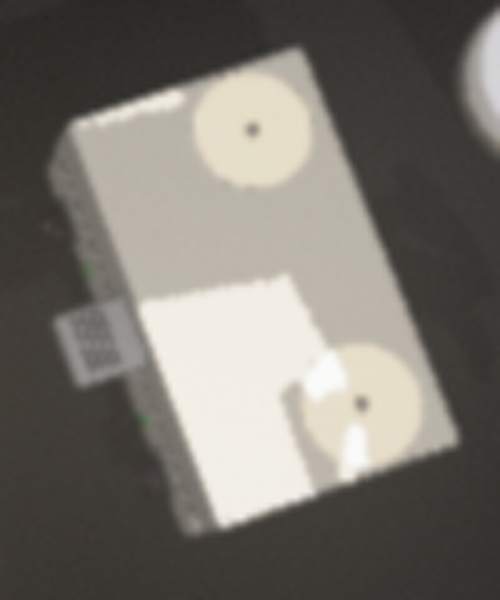

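View pics/sc.png

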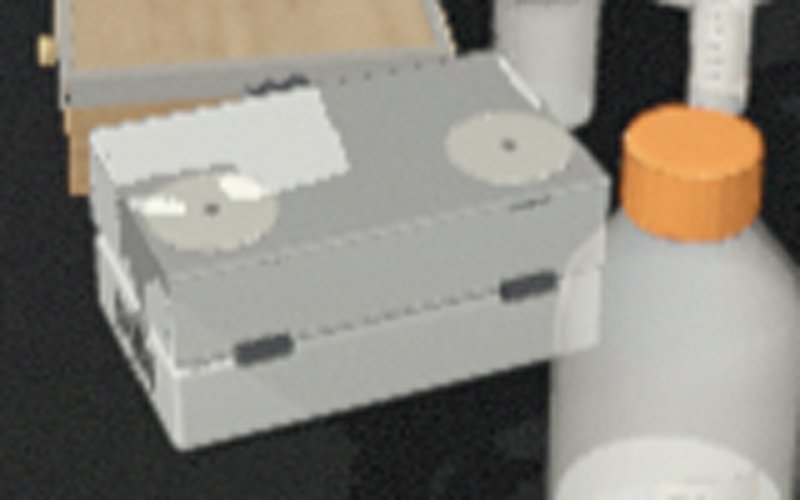

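```bash
cat >> h.py <<'E'
def tri(a,p,b,q):
    P=[np.array(d['mtx'])@np.c_[d['R'],np.ravel(d['t'])] for d in(a,b)]
    X=cv2.triangulatePoints(P[0],P[1],np.array(p,float).reshape(2,1),np.array(q,float).reshape(2,1))[:,0]; return X[:3]/X[3]
E
python3 - <<'E'
from h import *
a=np.load('pics/s1.npz');b=np.load('pics/t1.npz')
s=lambda x,y:(200+(x-2)/5,215+(y-2)/5); t=lambda x,y:(310+(x-2)/5,165+(y-2)/5)
for n,p,q in[('front -y',(95,133),(220,528)),('front +y',(500,57),(70,125)),('back -y',(168,278),(458,440)),('back +y',(608,182),(300,48)),('disc+y',(509,146),(253,129)),('disc-y',(211,208),(362,403))]:
    X=tri(a,s(*p),b,t(*q)); print(n,X.round(4),(proj(a,X)-s(*p)).round(1))
print('base',ray(a,*s(182,450),0).round(4),ray(a,*s(600,345),0).round(4))
print('hinge tabs z.045',ray(a,*s(264,348),.045).round(4),ray(a,*s(530,286),.045).round(4))
for z in(.068,.08):print('pull tip',ray(b,*t(55,318),z).round(4),ray(b,*t(78,388),z).round(4))
E
```

```text
front -y [ 0.3718 -0.3753  0.0876] [-1.   0.1]
front +y [ 0.5398 -0.3145  0.085 ] [-0.4  0.1]
back -y [ 0.4074 -0.4757  0.0851] [-0.1  0. ]
back +y [ 0.5751 -0.4143  0.0836] [ 0. -0.]
disc+y [ 0.538  -0.3923  0.0877] [-0.1  0. ]
disc-y [ 0.4218 -0.4351  0.089 ] [-0.1  0. ]
base [ 0.4084 -0.4665  0.    ] [ 0.5761 -0.4052  0.    ]
hinge tabs z.045 [ 0.4411 -0.4643  0.045 ] [ 0.5444 -0.4275  0.045 ]
pull tip [ 0.4577 -0.31    0.068 ] [ 0.4278 -0.3197  0.068 ]
pull tip [ 0.4559 -0.3086  0.08  ] [ 0.4264 -0.3183  0.08  ]
```

Request:
play_rows:
  series:
    - [[0.02,0.025,-0.002,0,0,8.5,1],[0.02,0.025,-0.002,0,0,8.5,1],[0.02,0.025,-0.002,0,0,8.5,1],[0.02,0.025,-0.002,0,0,8.5,1],[0.02,0.025,-0.002,0,0,8.5,1],[0.02,0.025,-0.002,0,0,8.5,1],[0.02,0.025,-0.002,0,0,8.5,1],[0.02,0.025,-0.002,0,0,8.5,1],[0.02,0.025,-0.002,0,0,8.5,1],[0.015,0.025,-0.06,0,0,8.5,1]]

```text
time: 1.1
tool_pos: [0.4469, -0.3301, 0.1746]
tool_rot: [0.007, 0.58, 0.815, -0.001]
contact_force: [0.4, -1.2, 1.1]
gripper_width: 1.006
grasp_force: 0.0
```

Run:
```python
from h import *
from scipy.spatial.transform import Rotation as Ro
s=manip.state();q=s['tool_rot'];print(s['time'],s['tool_pos'],s['joint_pos'].round(2)); print(Ro.from_quat(np.r_[q[1:],q[0]]).as_matrix().round(3))
a=grab('top','t2')['frame'];b=grab('wrist','w2')['frame']
cv2.imwrite('pics/c2.png',np.hstack([cv2.resize(a[150:300,290:430],(420,450)),cv2.resize(b,(373,280)).copy() if 0 else cv2.resize(b,(380,450))]))
```

```text
1.1 [ 0.44690913 -0.33005813  0.1746135 ] [-0.77 -0.08  1.84  0.    1.37 -1.1 ]
[[-0.328  0.945  0.01 ]
 [ 0.945  0.328 -0.009]
 [-0.012  0.006 -1.   ]]
```

View pics/c2.png

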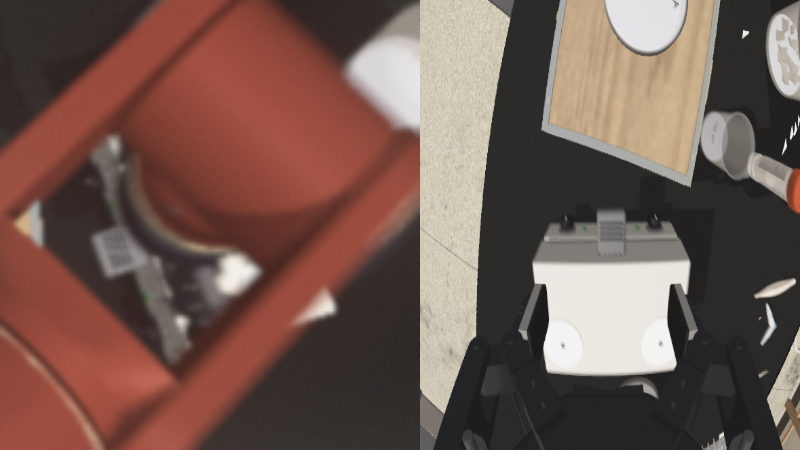

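```bash
cat >> h.py <<'E'
def fray(d,u,v,z):
    K=np.array(d['mtx']);x=(u-K[0,2])/K[0,0];y=(v-K[1,2])/K[1,1];th=np.hypot(x,y)
    c=np.array([x,y,0])/max(th,1e-9)*np.sin(th);c[2]=np.cos(th)
    R=np.array(d['R']);C=-R.T@np.ravel(d['t']);r=R.T@c;return C+r*(z-C[2])/r[2]
E
python3 - <<'E'
from h import *
d=np.load('pics/w2.npz');f=d['frame'];k=lambda x,y:((x-420)/380*560,y/450*420)
print(d['mtx'])
g=f[180:240,240:320].astype(int); print(g[::4,40].sum(1)//3); print((g[30].sum(1)//3)[::3])
for n,x,y,z in[('tipL',597,210,.073),('tipR',625,210,.073),('front left',533,262,.086),('front right',690,262,.086)]: print(n,fray(d,*k(x,y),z).round(4))
E
```

```text
[[325.1922621    0.         276.68116416]
 [  0.         325.1922621  203.86597718]
 [  0.           0.           1.        ]]
[ 42  41  43  43  81 131 143 103 110 113 111 109 142 143 128]
[104 108 114 115 115 115 115 121 138 114 112 113 113 113 111 111 110 110
 112 110 110 106 118 119 118 119 103]
tipL [ 0.4271 -0.3177  0.073 ]
tipR [ 0.4563 -0.3074  0.073 ]
front left [ 0.3693 -0.3755  0.086 ]
front right [ 0.5398 -0.3156  0.086 ]
```

Request:
play_rows:
  series:
    - [[0,0,0,0,0,0,0.8],[0,0,-0.02,0,0,0,0.7],[0,0,-0.03,0,0,0,0.65],[0,0,-0.03,0,0,0,0.65],[0,0,-0.02,0,0,0,0.65],[0,0,0,0,0,0,0.65],[0,0,0,0,0,0,0.3],[0,0,0,0,0,0,0.2],[0,0,0,0,0,0,0.2],[0,0,0,0,0,0,0.2]]

```text
time: 2.2
tool_pos: [0.4489, -0.328, 0.0722]
tool_rot: [0.006, 0.583, 0.812, 0.005]
contact_force: [18.3, 7.6, -4.5]
gripper_width: 0.342
grasp_force: 59.6
```

Request:
play_rows:
  series:
    - [[0,0,0,0,0,0,0.65],[0,0,0,0,0,0,0.65],[0,0,0,0,0,0,0.65]]

```text
time: 2.5
tool_pos: [0.4432, -0.3298, 0.0703]
tool_rot: [0.001, 0.583, 0.812, -0.0]
contact_force: [-0.4, -0.0, -0.3]
gripper_width: 0.649
grasp_force: 0.0
```

Request:
play_rows:
  series:
    - [[0.002,0.004,0,0,0,0,0.65],[0.002,0.004,-0.006,0,0,0,0.65],[0,0,-0.006,0,0,0,0.65],[0,0,-0.006,0,0,0,0.65],[0,0,0,0,0,0,0.65],[0,0,0,0,0,0,0.3],[0,0,0,0,0,0,0.2],[0,0,0,0,0,0,0.2],[0,0,0,0,0,0,0.2]]

```text
time: 3.4
tool_pos: [0.4466, -0.3205, 0.0504]
tool_rot: [0.0, 0.583, 0.813, -0.0]
contact_force: [0.8, 0.2, -1.7]
gripper_width: 0.359
grasp_force: 59.4
```

Run:
```python
from h import *
a=grab('wrist','w3')['frame'];b=grab('scene','s3')['frame']
cv2.imwrite('pics/c3.png',np.hstack([cv2.resize(a[130:420,150:430],(400,414)),cv2.resize(b[180:320,200:335],(400,414))]))
```

```text
(no output)
```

View pics/c3.png

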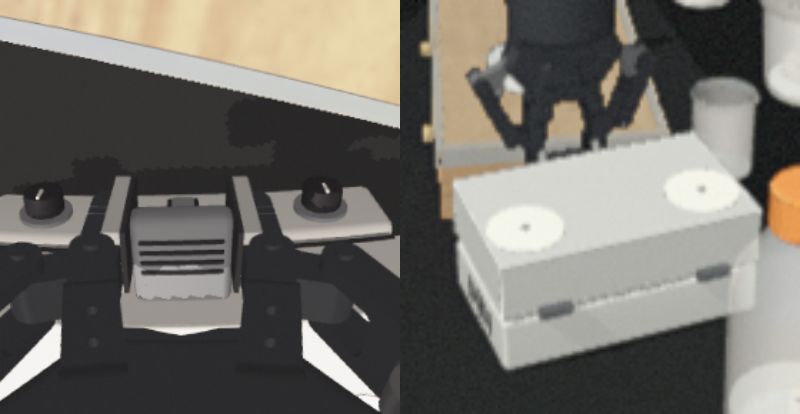

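Request:
play_rows:
  series:
    - [[0.001,-0.0028,0.0113,0,0,0,0.2],[0.001,-0.0028,0.0113,0,0,0,0.2],[0.0017,-0.0046,0.0106,0,0,0,0.2],[0.0017,-0.0046,0.0106,0,0,0,0.2],[0.0023,-0.0063,0.0096,0,0,0,0.2],[0.0023,-0.0063,0.0096,0,0,0,0.2],[0.0028,-0.0078,0.0083,0,0,0,0.2],[0.0028,-0.0078,0.0083,0,0,0,0.2],[0,0,0,0,0,0,0.2],[0,0,0,0,0,0,0.2]]

```text
time: 4.5
tool_pos: [0.4629, -0.3648, 0.1309]
tool_rot: [0.001, 0.583, 0.813, -0.0]
contact_force: [4.6, -1.8, -7.6]
gripper_width: 0.363
grasp_force: 62.1
```

Request:
play_rows:
  series:
    - [[0.0033,-0.009,0.0067,0,0,0,0.2],[0.0033,-0.009,0.0067,0,0,0,0.2],[0.0036,-0.01,0.005,0,0,0,0.2],[0.0036,-0.01,0.005,0,0,0,0.2],[0.0038,-0.0106,0.003,0,0,0,0.2],[0.0038,-0.0106,0.003,0,0,0,0.2],[0.004,-0.011,0.001,0,0,0,0.2],[0.004,-0.011,0.001,0,0,0,0.2],[0,0,0,0,0,0,0.2],[0,0,0,0,0,0,0.2]]

```text
time: 5.5
tool_pos: [0.4919, -0.4442, 0.1608]
tool_rot: [-0.001, 0.583, 0.813, 0.001]
contact_force: [5.8, 2.3, -9.2]
gripper_width: 0.358
grasp_force: 61.1
```

Run:
```python
from h import *
a=grab('wrist','w4')['frame'];b=grab('scene','s4')['frame']
cv2.imwrite('pics/c4.png',np.hstack([cv2.resize(a[130:420,150:430],(390,404)),cv2.resize(b[120:320,200:390],(400,421))[:404]]))
```

```text
(no output)
```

View pics/c4.png

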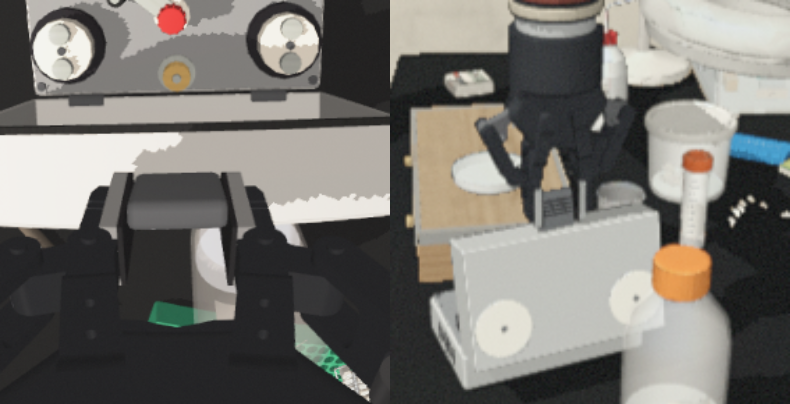

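Request:
play_rows:
  series:
    - [[0.004,-0.0109,-0.001,0,0,0,0.2],[0.004,-0.0109,-0.001,0,0,0,0.2],[0.0039,-0.0106,-0.003,0,0,0,0.2],[0.0039,-0.0106,-0.003,0,0,0,0.2],[0,0,0,0,0,0,0.2],[0,0,0,0,0,0,0.2],[0,0,0,0,0,0,0.2]]

```text
time: 6.3
tool_pos: [0.5076, -0.4874, 0.1536]
tool_rot: [-0.0, 0.583, 0.812, 0.001]
contact_force: [3.9, 2.3, -6.5]
gripper_width: 0.357
grasp_force: 59.6
```

Run:
```python
from h import *
a=grab('wrist','w5')['frame'];b=grab('scene','s5')['frame']
cv2.imwrite('pics/c5.png',cv2.resize(b[150:320,200:370],(590,590)))
```

```text
(no output)
```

View pics/c5.png

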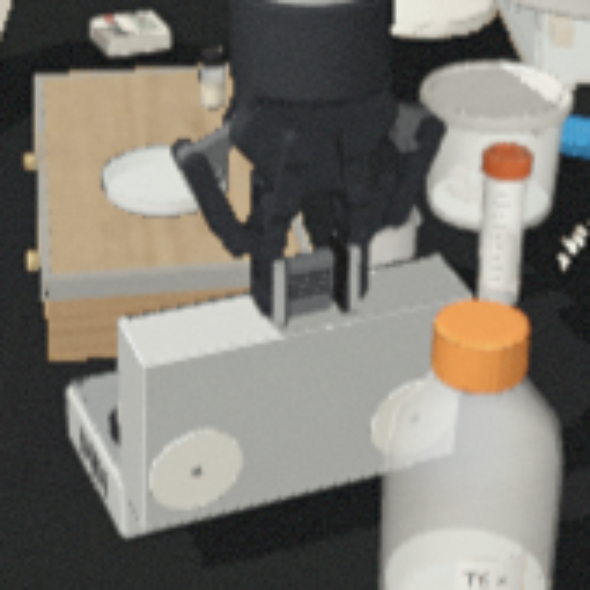

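Run:
```python
from h import *
b=np.load('pics/s5.npz');H=np.array([.4913,-.445,.045]);sx=np.array([.342,-.94,0]);sy=np.array([.94,.342,0])
m=[(196,470),(416,420),(145,365),(120,320),(432,255)]
L=[(34,41,-62),(34,41,62),(108,41,-90),(108,0,-90),(108,0,90)]
for th in(0,95,100,105):
  t=np.radians(th);o=[]
  for (f,u,y),p in zip(L,m):
    F=f*np.cos(t)-u*np.sin(t);U=f*np.sin(t)+u*np.cos(t)
    q=proj(b,H+(-F*sx+y*sy)/1000+[0,0,U/1000]); o.append((q-np.array(p)/3.47-[200,150]).round(1))
  print(th,np.array(o).ravel())
```

```text
0 [-14.9 -28.1 -18.6 -26.6 -25.1 -13.4 -16.6  16.8 -26.   18.4]
95 [-0.9 -1.1 -1.3 -1.7 -1.9 -1.2 -2.1 -1.6  0.8 -1.7]
100 [-0.4  1.5 -0.8  0.8 -0.2  3.9 -0.4  1.5  3.1  1.1]
105 [ 0.1  4.1 -0.4  3.2  1.6  9.3  1.2  5.1  5.4  4.3]
```

Request:
play_rows:
  series:
    - [[0.0015,-0.0043,-0.0016,0,0,0,0.2],[0,0,0,0,0,0,0.2],[0,0,0,0,0,0,0.2],[0,0,0,0,0,0,0.65],[0,0,0,0,0,0,0.65],[0,0,0,0,0,0,0.65],[0,0,0.02,0,0,0,0.65],[0,0,0.03,0,0,0,0.65],[0,0,0.03,0,0,0,0.65],[0,0,0,0,0,0,0.65]]

```text
time: 7.4
tool_pos: [0.5105, -0.4949, 0.2399]
tool_rot: [0.006, 0.583, 0.812, -0.002]
contact_force: [0.0, -0.8, 0.9]
gripper_width: 0.649
grasp_force: 0.0
```

Request:
play_rows:
  series:
    - [[-0.004,0.012,0,0,0,8,0.5],[-0.004,0.012,0,0,0,8,0.5],[-0.004,0.012,0,0,0,8,0.5],[-0.004,0.012,0,0,0,8,0.5],[-0.004,0.012,0,0,0,8,0.5],[-0.004,0.012,0,0,0,8,0.5],[-0.004,0.012,-0.01,0,0,8,0.5],[-0.004,0.012,-0.02,0,0,8,0.5],[-0.004,0.0,-0.02,0,0,8,0.5],[0,0,0,0,0,0,0.5]]

```text
time: 8.4
tool_pos: [0.471, -0.3946, 0.1782]
tool_rot: [-0.002, -0.006, 1.0, 0.002]
contact_force: [0.3, 0.2, -1.2]
gripper_width: 0.498
grasp_force: 0.0
```

Run:
```python
from h import *
d=grab('wrist','w6');s=grab('scene','s6')
print(manip.state()['joint_pos'].round(2))
hsv=cv2.cvtColor(d['frame'],cv2.COLOR_BGR2HSV);m=(((hsv[...,0]<8)|(hsv[...,0]>172))&(hsv[...,1]>140)&(hsv[...,2]>80)).astype(np.uint8)
n,_,st,c=cv2.connectedComponentsWithStats(m)
for i in range(1,n):
  if st[i,4]>30: print(st[i],c[i].round(1),fray(d,*c[i],.078).round(4))
cv2.imwrite('pics/c6.png',np.hstack([cv2.resize(d['frame'],(480,360)),cv2.resize(s['frame'][150:320,200:350],(318,360))]))
```

```text
[-0.82  0.07  1.68 -0.    1.39 -2.4 ]
[264 195  18  21 305] [272.4 205.2] [ 0.4712 -0.3988  0.078 ]
```

View pics/c6.png

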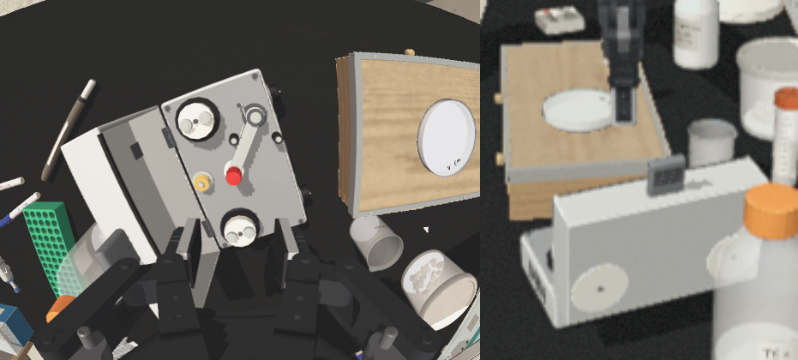

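Request:
play_rows:
  series:
    - [[0,-0.002,-0.02,0,0,0,0.35],[0,-0.002,-0.02,0,0,0,0.35],[0,0,-0.02,0,0,0,0.35],[0,0,-0.02,0,0,0,0.35],[0,0,-0.015,0,0,0,0.35],[0,0,-0.01,0,0,0,0.35],[0,0,0,0,0,0,0.35],[0,0,0,0,0,0,0.35]]

```text
time: 9.3
tool_pos: [0.4733, -0.4005, 0.0776]
tool_rot: [0.0, -0.006, 1.0, -0.0]
contact_force: [-0.4, 0.9, 0.8]
gripper_width: 0.346
grasp_force: 0.0
```

Run:
```python
from h import *
d=grab('wrist','w7')
hsv=cv2.cvtColor(d['frame'],cv2.COLOR_BGR2HSV);m=(((hsv[...,0]<8)|(hsv[...,0]>172))&(hsv[...,1]>140)&(hsv[...,2]>80)).astype(np.uint8)
n,_,st,c=cv2.connectedComponentsWithStats(m)
for i in range(1,n):
  if st[i,4]>30: print(st[i],c[i].round(1),fray(d,*c[i],.078).round(4))
```

```text
[268 244  30  38 893] [282.6 262.5] [ 0.4695 -0.3988  0.078 ]
```

Request:
play_rows:
  series:
    - [[-0.001,0.0015,-0.007,0,0,0,0.35],[0,0,-0.006,0,0,0,0.35],[0,0,0,0,0,0,0.35],[0,0,0,0,0,0,0.1],[0,0,0,0,0,0,0.05],[0,0,0,0,0,0,0.05],[0,0,0,0,0,0,0.05]]

```text
time: 10.05
tool_pos: [0.4717, -0.3977, 0.0636]
tool_rot: [-0.0, -0.006, 1.0, 0.001]
contact_force: [-1.1, 4.4, 2.3]
gripper_width: 0.132
grasp_force: 58.5
```

Request:
play_rows:
  series:
    - [[0.0013,0.0049,0,0,0,0,0.05],[0.0013,0.0049,0,0,0,0,0.05],[0.0005,0.005,0,0,0,0,0.05],[0.0005,0.005,0,0,0,0,0.05],[-0.0005,0.005,0,0,0,0,0.05],[-0.0005,0.005,0,0,0,0,0.05],[-0.0013,0.0049,0,0,0,0,0.05],[-0.0013,0.0049,0,0,0,0,0.05],[0,0,0,0,0,0,0.05],[0,0,0,0,0,0,0.05]]

```text
time: 11.05
tool_pos: [0.4764, -0.3599, 0.0641]
tool_rot: [0.006, -0.006, 1.0, -0.002]
contact_force: [15.5, -2.7, -11.5]
gripper_width: 0.132
grasp_force: 59.2
```

Request:
play_rows:
  series:
    - [[0.004,0.0,0,0,0,0,0.05],[-0.001,0.003,0,0,0,0,0.05],[-0.001,0.003,0,0,0,0,0.05],[0,0,0,0,0,0,0.05],[0,0,0,0,0,0,0.05]]

```text
time: 11.55
tool_pos: [0.4754, -0.355, 0.0639]
tool_rot: [0.002, -0.006, 1.0, -0.003]
contact_force: [5.1, -6.5, -7.9]
gripper_width: 0.132
grasp_force: 59.7
```

Request:
play_rows:
  series:
    - [[0.0,0.002,0,0,0,0,0.05],[-0.001,0.002,0,0,0,0,0.05],[0,0,0,0,0,0,0.05],[0,0,0,0,0,0,0.05]]

```text
time: 11.95
tool_pos: [0.4744, -0.3525, 0.0639]
tool_rot: [0.003, -0.007, 1.0, -0.005]
contact_force: [5.5, -12.1, -10.1]
gripper_width: 0.134
grasp_force: 59.5
```

Request:
play_rows:
  series:
    - [[-0.001,0.002,0,0,0,0,0.05],[-0.001,0.002,0,0,0,0,0.05],[0,0,0,0,0,0,0.05],[0,0,0,0,0,0,0.05]]

```text
time: 12.35
tool_pos: [0.4745, -0.3515, 0.0642]
tool_rot: [0.006, -0.006, 1.0, -0.008]
contact_force: [13.0, -22.0, -20.1]
gripper_width: 0.133
grasp_force: 58.7
```

Request:
play_rows:
  series:
    - [[0.001,-0.001,-0.001,0,0,0,0.05],[0,0,0,0,0,0,0.05],[0,0,0,0,0,0,0.05],[0,0,0,0,0,0,0.05]]

```text
time: 12.75
tool_pos: [0.4747, -0.3517, 0.064]
tool_rot: [0.005, -0.006, 1.0, -0.007]
contact_force: [8.2, -17.4, -11.8]
gripper_width: 0.13
grasp_force: 59.6
```

Run:
```python
from h import *
d=grab('wrist','w8');s=grab('scene','s8')
cv2.imwrite('pics/c8.png',np.hstack([cv2.resize(d['frame'][60:340,150:450],(450,420)),cv2.resize(s['frame'][150:320,200:340],(346,420))]))
st=manip.state();print(st['contact_force'],st['tool_pos'])
```

```text
[  7.96661993 -16.86846203 -12.34383321] [ 0.4747107  -0.35171343  0.06399946]
```

View pics/c8.png

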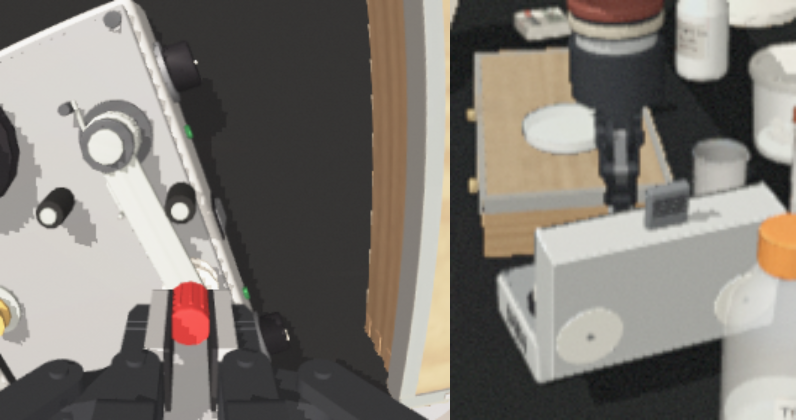

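Run:
```python
from h import *
d=np.load('pics/w8.npz');k=lambda x,y:(150+x/1.5,60+y/1.5)
p=fray(d,*k(106,147),.064);b=fray(d,*k(192,325),.08)
print(p,b,np.degrees(np.arctan2(*(b-p)[1::-1]))+70,np.linalg.norm((b-p)[:2]))
for x,y in((120,185),(160,185),(165,270),(205,270)):print(fray(d,*k(x,y),.0605).round(4))
f=d['frame'];g=cv2.cvtColor(f,cv2.COLOR_BGR2GRAY)
for v in(185,190,195,200,205,210): print(v,g[v,225:285:2])
```

```text
[ 0.4183568 -0.3788309  0.064    ] [ 0.4695064  -0.35215877  0.08      ] 97.5399384176619 0.05768608202546414
[ 0.4312 -0.3754  0.0605]
[ 0.4311 -0.3628  0.0605]
[ 0.4604 -0.3615  0.0605]
[ 0.4601 -0.3482  0.0605]
185 [239 238 238 238 238 238 235 236 237 236 236 236 235 165 151 155 155 154
 204 111  50  50  49  47  45  44  41 166 233 200]
190 [237 235 238 238 238 238 238 236 235 237 237 236 237 237 200 149 154 154
  95  50  50  57  55  58  46  43  40  36 189 189]
195 [214 229 223 239 238 238 238 238 237 235 236 237 236 237 236 225 144 155
  62  66  65 157 205 181  81  66  64  41 128 201]
200 [213 213 215 213 238 238 238 238 238 238 235 236 237 236 236 236 234 140
  67  64 234 235 236 235 234 178  64  59 142 139]
205 [213 213 209 187 205 233 238 238 238 238 238 236 235 237 236 236 237 237
 189  67  96 206 234 234 169  65  61 148 153 146]
210 [213 213 213 213 213 213 229 239 238 238 238 238 237 235 236 237 236 236
 237 223 141 154 152 154 154 153 154 154 154 154]
```

```bash
python3 -c "
from plant import manip
print(manip.job_done())"
```

```text
the job is handed in; nothing more can be done
None
```

The lid is standing by itself at about 100 degrees. The tensioner is against its outer stop, and the gripper is still holding the red knob there. I handed the job in at about 13 s, and the beaker, dish and vial were not touched.

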